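# Press the file, caliper and chuck key home into the tool-case insert

### The arm

A 6-joint arm with a two-finger parallel gripper is mounted at the origin on a cart in front of the work surface, level with it; the furniture and walls round the work are solid. World frame = base frame: x ahead of the robot, y to its left, z up, the work surface at z = 0. Lengths are in m, angles in rad, forces in N, time in s.
With the tool pointing down it reaches from about 0.375 to 0.925 m from the base axis. Payload 5.7 kg.
Tool frame: the origin (TCP) lies midway between the tips of the shut fingers; the grasp point (between the pads) lies 19 mm behind it; z points along the fingers, y is the line along which they close (so a half turn about z gives the same grasp; the last joint's range is limited). The gripper opens to 88 mm and grips with 3 to 60 N. Pads are 20 mm wide; open, the fingers measure 115 mm over their backs; the gripper's body (75 mm by 178 mm) begins 61 mm behind the grasp point.
Start: joints at [1.13, 0.359, 1.51, -0, 1.272, -0.115], TCP at [0.192, 0.568, 0.223] pointing down, gripper open.
Joint ranges: [-2.97, 2.97], [-1.01, 2.36], [0.21, 2.38], [-0.96, 4.11], [0.2, 2.71], [-2.98, 2.98]. Speed limits (rad/s): [2.39, 2.39, 3.14, 3.14, 3.14, 3.14].

### API

Orientations are given as a rotation vector (axis times angle).
In Python, from rig import r, kinematics, optics, ticket, readout gives the robot as it stands. Calls block until the motion is done:
- r.move_ptp(position, orientation): joint-space move of the TCP to a pose.
- r.move_straight(position, vel=0.15, frame=None, force_limit=None): straight line of the TCP; frame=None keeps the orientation; vel is the mean speed in m/s. With force_limit (N) it stops when the force on the tool has changed by that much, and returns True; else False.
- r.move_joints(angles): joint-space move.
- r.move_gripper(opening, force=None): finger opening in m; force is the grip in N (None keeps the last); returns when the fingers have stopped.
- r.wait(seconds).
- kinematics.inverse_kinematics(position, orientation): joint angles nearest the present ones, or None.
- optics.get_image(name): name is "scene" or "top"; returns (picture, depth): 384x512x3 uint8, blue, green, red; 384x512 float32, m along the optical axis (not along the pixel's ray), 0 where there is no reading.
- optics.camera_info(name): a dict with "intrinsics" (3x3 intrinsics, pixels), "T" (4x4, takes a point from camera to world coordinates). Camera axes: x right, y down, z forward; pixel columns grow to the right and rows downward; lengths in m; the calibration is good to about 2 mm. A picture is of the moment at which its call begins. camera_info takes no time and is no camera call.
A pose or a line that the arm cannot do raises r.PlanningError and nothing moves.
- ticket.sign_off(): hands the job in; it is judged then, once.
Readings, each from a call of its own:
- readout.current_t(): time.
- readout.current_qpos(): joint angles.
- readout.current_dq(): joint speeds.
- readout.current_joint_torque(): joint torques, N m.
- readout.current_eef_pos(): TCP position.
- readout.current_ee_rot(): TCP orientation.
- readout.current_ft_force(): force on the tool from outside, world axes, zero at the start.
- readout.current_moment(): the same for the moment, N m.
- readout.current_grip_width(): finger opening in m.
- readout.current_grip_force(): force on a finger pad.
Only numpy, scipy, OpenCV 4.12 (cv2) and the standard library are available. Lean on these libraries where they do the work, as an engineer would, in place of code of your own. Each camera call takes 0.05 s, during which the arm holds its last target. There are 200 camera calls.

### The job

Put the file, the caliper and the drill chuck key back into the tool-case insert: press each one down into its own shaped cut-out until it sits fully home on the floor of the cut-out, then let go. The file has been dumped across the insert; leave the oil bottle, the loupe, the brass gear and the worm shaft where they are.

Things in the scene. Friction and masses are not known exactly. Their poses are not given: they have to be found in the camera images.
- insert: rigid moulded tool-case insert, flat slab 168 (x) x 228 (y) x 16 mm high, does not slide; origin centre of underside, z up. Cut-outs: file along the -x side (handle at +y), caliper in the middle (jaw end at -y, jaws to +x), T-shaped chuck key at +x +y; the well with spare parts at +x -y stays as it is. Play round a tool 2 mm a side, 3 mm lengthwise, 3.5 mm at the caliper's beam.
- file_small_mid (a point): in the wooden handle of the flat file (203 mm, 70 g), 12 mm above the file's underside. y axis from blade to handle butt, x across, z up. Handle 22 mm wide, 24 high, from y = -32 to +54 mm; blade 10.5 mm wide, to y = -150. Balance point y = -10. The file starts flat on top of the insert, across the cut-outs. Take the upper part of the handle, tips 13 to 15 mm above the underside.
- file_small_seat (a point): where file_small_mid is, with the same axes, when the file is fully home: 17 mm above the counter (cut-out 11 mm deep; the handle's upper 13 mm stand clear of the insert's top). A sprung ramped tongue (20 mm long) either side of this point grips the handle's flanks: a tool just let go on the tongues stays about 4 to 9 mm high; 10 to 20 N straight down here pushes it to the floor, where friction holds it.
- caliper_mid (a point): in the slider (thick display part, 24 mm wide, 8 thick) of the digital caliper (150 mm, 140 g), 5 mm above its underside. y axis along the beam to the jaw end, x across, z up. Jaws at y = 15 to 37 mm reach out to x = -46; thumb roller at y = -23 to -14 on the -x flank, 7 mm proud; beam 16 mm wide, 3.5 thick, to y = -114. Take it here across the slider, tips about 2 mm above its underside.
- caliper_seat (a point): where caliper_mid is, with the same axes, when the caliper is fully home: 10 mm above the counter (cut-out 11 mm deep, floor 5 mm above the counter). Here finger notches, 32 mm wide along y, as deep as the cut-out, reach 36 mm to either side of the axis. Sprung tongues as for the file, one at the slider's far flank near the jaws, two at the beam: 10 to 20 N down here, level.
- chuck_key_mid (a point): on the shaft's axis of the T-shaped drill chuck key (50 g), at its balance point, 8 mm above its underside. x axis along the shaft from cross bar to toothed head, y along the bar, z up. Shaft 9 mm wide, 16 high, free from x = -21 to +19 mm; bar 60 mm long, 6 thick, at x = -25; head 18 mm wide, 20 high, x = 19 to 31. Take the shaft's upper part, tips 8 mm above the underside.
- chuck_key_seat (a point): where chuck_key_mid is, with the same axes, when the chuck key is fully home: 17 mm above the counter (cut-out 7 mm deep, floor 9 mm above the counter; the shaft's upper 9 mm stand clear of the insert's top). One pair of sprung tongues (16 mm long) beside the shaft at this point: 10 to 15 N down.
- file_small: the file; origin on its underside near the middle
- caliper: the caliper; origin on its underside near the middle
- chuck_key: the chuck key; origin on its underside near the middle
- oil_bottle: upright oil bottle with a spout, 41 mm across, 118 mm high, loose; origin at the centre of its foot. To be left alone; carry things over or round it
- eye_loupe: eye loupe standing on its cup beside the caliper (on the side away from its jaws), 41 mm across, 40 mm high, loose; origin at the centre of its foot. To be left alone
- gear_brass: brass worm wheel lying flat beside the caliper's beam, 42 mm across, 10 mm high, loose; origin at the centre of its underside. To be left alone
- worm_shaft: small worm on its shaft lying near the chuck key, 60 mm long, 13 mm thick, loose; origin at the centre of its underside. To be left alone

How it is judged:
At the end, for the whole second after the job is handed in: Each of the three tools lies in its own cut-out: its _mid point within 5 mm sideways of its _seat point and no more than 2.5 mm above it, turned to within 0.09 rad and level to within 0.1 rad, released and at rest (horizontal distance between file_small_mid and file_small_seat below 0.005 m and z of file_small_mid in the frame of file_small_seat below 0.0025 m and angle between the y axis of file_small_mid and the y axis of file_small_seat, either way round below 0.09 rad and angle between each of file_small_mid, caliper_mid, chuck_key_mid's own z axis and vertical below 0.1 rad and linear speed of each of file_small, caliper, chuck_key below 0.02 m/s and horizontal distance between caliper_mid and caliper_seat below 0.005 m and z of caliper_mid in the frame of caliper_seat below 0.0025 m and angle between the y axis of caliper_mid and the y axis of caliper_seat, either way round below 0.09 rad and horizontal distance between chuck_key_mid and chuck_key_seat below 0.005 m and z of chuck_key_mid in the frame of chuck_key_seat below 0.0025 m and angle between the y axis of chuck_key_mid and the y axis of chuck_key_seat, either way round below 0.09 rad); the robot touches nothing.
It fails at once if the oil bottle is moved by more than 2 cm (distance of oil_bottle from where it was at the start of the episode above 0.02 m).
It fails at once if the eye loupe is moved by more than 2 cm (distance of eye_loupe from where it was at the start of the episode above 0.02 m).
It fails at once if the brass gear is moved by more than 2 cm (distance of gear_brass from where it was at the start of the episode above 0.02 m).
It fails at once if the worm shaft is moved by more than 2 cm (distance of worm_shaft from where it was at the start of the episode above 0.02 m).
It also fails if it takes over 72 s, if anything falls off the work surface, if the arm or the gripper's body presses on something with over 40 N, if the wrist force passes 120 N, or if a joint passes its speed limit or range.

## Working session

There is one attempt and no reset: what is moved stays moved. The work goes in short steps, each a Python script; the robot and the scene stay as the last script left them, time stands still between calls to the robot, and variables do not carry over. Pictures are saved under pics/ and viewed, at most 12 in all, crops included, and the job is handed in when it is done.

```bash
mkdir -p pics; ls; python3 - <<'E'
from rig import r, kinematics, optics, ticket, readout
import cv2,numpy as np
for n in("top","scene"):
    p,d=optics.get_image(n); cv2.imwrite(f"pics/{n}0.png",p); np.save(f"{n}0.npy",d)
    i=optics.camera_info(n); print(n,i["intrinsics"],i["T"])
cv2.imwrite("pics/top0b.png",cv2.resize(cv2.imread("pics/top0.png"),(800,600),interpolation=cv2.INTER_CUBIC))
print(readout.current_t(), readout.current_ee_rot())
E
```

```text
pics
top [[363.83691319   0.         251.9641953 ]
 [  0.         363.83691319 191.33983474]
 [  0.           0.           1.        ]] [[-0.01445292 -0.97812174  0.20753067  0.35345687]
 [-0.9998848   0.01317553 -0.00753617  0.02109559]
 [ 0.00463696 -0.20761569 -0.97819948  0.87862303]
 [ 0.          0.          0.          1.        ]]
scene [[357.29483356   0.         252.48468946]
 [  0.         357.29483356 185.16257152]
 [  0.           0.           1.        ]] [[ 0.77212952 -0.38752051  0.50363067  0.0387487 ]
 [-0.63505784 -0.49893245  0.58971853 -0.52814683]
 [ 0.02274966 -0.7751737  -0.63133842  0.65894299]
 [ 0.          0.          0.          1.        ]]
0.1 [-5.09415428e-01 -3.09954630e+00  2.52784562e-03]
```

View pics/top0b.png

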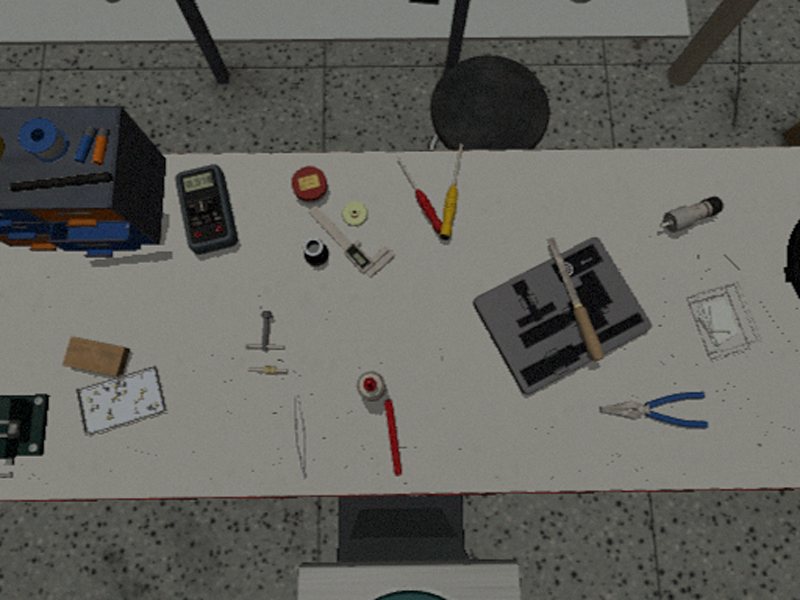

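View pics/scene0.png

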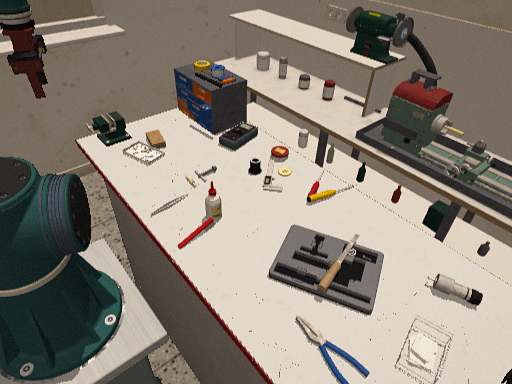

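The top view (800×600) shows the insert at about (560,315) with the file lying across it. The caliper is at (350,245), the loupe (316,252), the gear (355,213), the chuck key (266,330), the worm (268,370) and the bottle (371,386). Next, enlarged crops.

```bash
python3 - <<'E'
import cv2
p=cv2.imread("pics/top0.png")
cv2.imwrite("pics/c1.png",cv2.resize(p[148:256,298:422],None,fx=5.5,fy=5.5,interpolation=cv2.INTER_CUBIC))
cv2.imwrite("pics/c2.png",cv2.resize(p[125:245,150:260],None,fx=5,fy=5,interpolation=cv2.INTER_CUBIC))
E
cat > h.py <<'E'
from rig import r, kinematics, optics, ticket, readout
import numpy as np, cv2
from scipy.spatial.transform import Rotation as R
def px(cam,u,v,z):
    """pixel -> world point on the plane at height z"""
    i=optics.camera_info(cam); T=i["T"]
    d=T[:3,:3]@np.linalg.solve(i["intrinsics"],[u,v,1.]); o=T[:3,3]
    return o+d*(z-o[2])/d[2]
def down(a):
    """tool pointing down, closing line (tool y) at world angle a"""
    y=np.array([np.cos(a),np.sin(a),0]); z=np.array([0,0,-1.])
    return R.from_matrix(np.c_[np.cross(y,z),y,z]).as_rotvec()
E
```

```text
(no output)
```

View pics/c1.png

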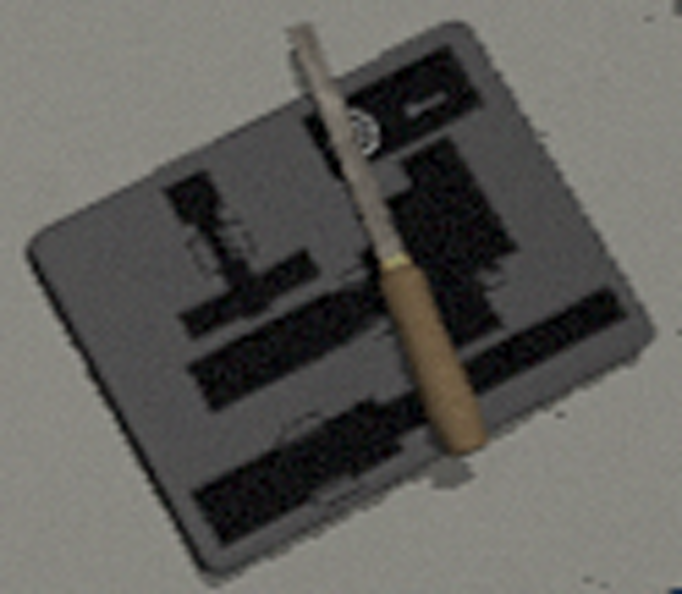

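View pics/c2.png

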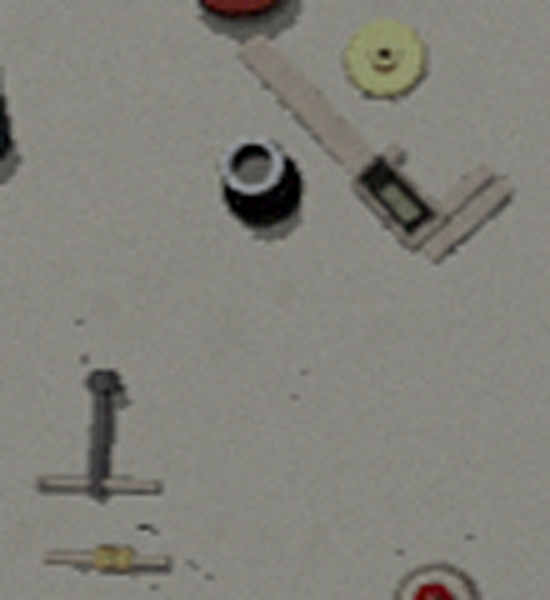

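Crop 1 (5.5×, offset 298,148) shows the file's handle butt at about (470,448), the ferrule at about (396,260) and the blade tip at about (301,27). The file cut-out runs from (625,300) to (205,520), with its handle end at lower left. Crop 2 (5×, offset 150,125) shows the caliper slider at about (397,196), its jaw end at (432,248) and its beam end at (257,48). The key's head is at (104,380), its bar runs from (40,485) to (162,487), the loupe is at (258,185) and the gear at (386,58).

```bash
python3 - <<'E'
from h import *
def c1(u,v,z): return px("top",298+(u+.5)/5.5-.5,148+(v+.5)/5.5-.5,z)
def c2(u,v,z): return px("top",150+(u+.5)/5-.5,125+(v+.5)/5-.5,z)
tip,fer,but=c1(301,27,.026),c1(396,260,.030),c1(470,449,.030)
print("file",tip,fer,but,np.linalg.norm((but-tip)[:2]),np.linalg.norm((but-fer)[:2]))
ax=(but-tip)[:2];ax/=np.linalg.norm(ax); mid=(tip[:2]+150*.001*ax+but[:2]-.054*ax)/2
print("file mid",mid,"yaw",np.degrees(np.arctan2(-ax[0],ax[1])), fer[:2]+.032*ax)
a,b=c2(257,48,.003),c2(426,243,.005);print("cal",a,b,c2(397,196,.008), "loupe",c2(262,200,.005),"gear",c2(386,58,.01))
print("key head",c2(104,380,.018),"bar",c2(40,485,.01),c2(162,487,.01),"worm",c2(108,560,.007),"bottle",c2(435,595,.118))
for n,p in(("ins",[(48,240),(455,28),(650,330),(212,578)]),("filecut",[(198,497),(220,543),(625,310),(612,288)])):
    print(n,[np.round(c1(*q,.016)[:2],4) for q in p])
print(np.degrees(np.arctan2(-1,1)),readout.current_qpos())
for ang in (111.5,-68.5):
    for y in(111.5,26): 
        try:print(ang,y,kinematics.inverse_kinematics([mid[0],mid[1],.13],down(np.radians(ang-111.5+y))))
        except Exception as e:print(e)
E
```

```text
file [ 0.62847258 -0.23317765  0.026     ] [ 0.52113747 -0.26561943  0.03      ] [ 0.43887522 -0.29041444  0.03      ] 0.1980484969200034 0.08591781373792351
file mid [ 0.48772216 -0.27566823] yaw 106.79833178554892 [ 0.49050298 -0.27486755]
cal [0.68952001 0.14181239 0.003     ] [0.58536493 0.05627004 0.005     ] [0.60889844 0.07044774 0.008     ] loupe [0.60858818 0.13787646 0.005     ] gear [0.68067601 0.0757803  0.01      ]
key head [0.51594089 0.210744   0.018     ] bar [0.4666935  0.24149421 0.01      ] [0.46492083 0.18307987 0.01      ] worm [0.43069632 0.20846803 0.007     ] bottle [0.40449162 0.04869221 0.118     ]
ins [array([ 0.535 , -0.1174]), array([ 0.6303, -0.3058]), array([ 0.4912, -0.3791]), array([ 0.3869, -0.1806])]
filecut [array([ 0.4213, -0.1767]), array([ 0.4016, -0.1849]), array([ 0.5002, -0.3691]), array([ 0.5101, -0.3644])]
-45.0 [ 1.12990768e+00  3.59446300e-01  1.51129854e+00  3.33958211e-06
  1.27252250e+00 -1.15098929e-01]
111.5 111.5 [-6.37745790e-01  4.03279537e-01  1.70138918e+00 -8.88178420e-16
  1.03692394e+00 -2.58378791e+00]
111.5 26 [-6.37745790e-01  4.03279537e-01  1.70138918e+00 -4.44089210e-16
  1.03692394e+00 -1.09153140e+00]
-68.5 111.5 [-6.37745790e-01  4.03279537e-01  1.70138918e+00 -8.88178420e-16
  1.03692394e+00  5.57804748e-01]
-68.5 26 [-6.37745790e-01  4.03279537e-01  1.70138918e+00 -4.44089210e-16
  1.03692394e+00  2.05006126e+00]
```

```bash
python3 - <<'E'
from h import *
a=np.radians(106.8-180); p=np.array([.4885,-.2755])
r.move_gripper(.05,force=50)
r.move_ptp([*p,.15],down(a))
print(r.move_straight([*p,.030],vel=.1,force_limit=15))
r.move_gripper(0.0,force=50)
print("w",readout.current_grip_width(),readout.current_grip_force(),readout.current_eef_pos())
r.move_straight([*p,.15],vel=.2)
r.move_ptp([.42,-.47,.20],down(np.radians(26-180)))
ims=[optics.get_image("top") for _ in range(6)]
im=np.mean([i[0].astype(float) for i in ims],0).astype(np.uint8)
cv2.imwrite("pics/top1.png",im)
# rectified at z=.016, 3 px/mm; columns = -y world..., frame rotated by insert yaw
c=np.array([.5085,-.2485]); th=np.radians(26.3)
ex=np.array([np.cos(th),np.sin(th)]); ey=np.array([-np.sin(th),np.cos(th)])
info=optics.camera_info("top");K,T=info["intrinsics"],info["T"]
def proj(P): q=K@(T[:3,:3].T@(np.array(P)-T[:3,3])); return q[:2]/q[2]
src=[];dst=[]
for X in(-.085,.085):
  for Y in(-.125,.125):
    P=c+X*ex+Y*ey; src.append(proj([*P,.016])); dst.append([(.125-Y)*3000,(.09-X)*3000])
H=cv2.getPerspectiveTransform(np.float32(src),np.float32(dst))
w=cv2.warpPerspective(im,H,(750,540),flags=cv2.INTER_CUBIC)
w=cv2.convertScaleAbs(w,alpha=1.8)
cv2.imwrite("pics/rect1.png",w)
print(readout.current_t(),readout.current_grip_width())
E
```

```text
False
w 0.0213109342785882 49.969602227211 [ 0.48854855 -0.27555644  0.03015527]
7.975 0.021279619983809853
```

View pics/rect1.png

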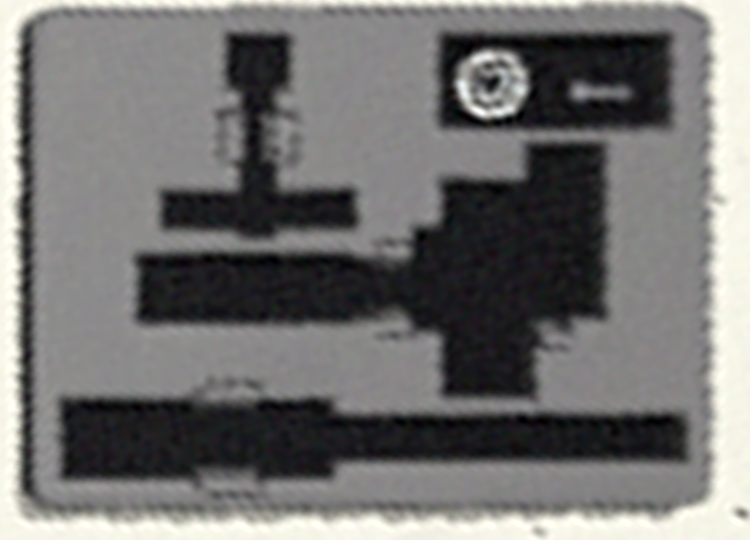

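The rectified view (3 px/mm) shows the seats clearly: file centre at about (230,438.5), caliper notch centre at about (488.5,288), key tongues and shaft at about (259,135). I'll hover the file over its slot and compare.

```bash
cat >> h.py <<'E'
C0=np.array([.5085,-.2485]); TH=np.radians(26.3)
EX=np.array([np.cos(TH),np.sin(TH)]); EY=np.array([-np.sin(TH),np.cos(TH)])
def ins(col,row): return C0+(.09-row/3000)*EX+(.125-col/3000)*EY
def shot(n=5): return np.mean([optics.get_image("top")[0].astype(float) for _ in range(n)],0).astype(np.uint8)
def rect(im,z):
    """view of plane z, 3 px/mm, in the insert's axes"""
    i=optics.camera_info("top");K,T=i["intrinsics"],i["T"]; src=[];dst=[]
    for col,row in((0,0),(750,0),(750,540),(0,540)):
        q=K@(T[:3,:3].T@(np.array([*ins(col,row),z])-T[:3,3])); src.append(q[:2]/q[2]); dst.append([col,row])
    H=cv2.getPerspectiveTransform(np.float32(src),np.float32(dst))
    return cv2.convertScaleAbs(cv2.warpPerspective(im,H,(750,540),flags=cv2.INTER_CUBIC),alpha=1.8)
SF,SC,SK=ins(230,438.5),ins(488.5,288),ins(259,135)
E
python3 - <<'E'
from h import *
g=cv2.imread("pics/rect1.png",0); m=(g<85).astype(np.uint8)
n,l,s,c=cv2.connectedComponentsWithStats(m)
for k in range(1,n):
    if s[k,4]>4000 and s[k,4]<60000: print(s[k],c[k],cv2.minAreaRect(np.argwhere(l==k)[:,::-1].astype(np.float32)))
f=lambda rows:np.polyfit(*rows,1)
for nm,cols,r0,r1 in(("file",range(70,190),370,510),("blade",range(345,675),395,480),("beam",range(145,330),240,335)):
    cs=list(cols); tops=[];bots=[]
    for cc in cs:
        rr=np.where(m[r0:r1,cc])[0]+r0; tops.append(rr.min()); bots.append(rr.max()+1)
    mid=(np.array(tops)+bots)/2; print(nm,np.polyfit(cs,mid,1)[0],np.median(mid),np.median(tops),np.median(bots))
print(SF,SC,SK)
r.move_ptp([*SF,.10],down(TH-np.pi))
r.move_straight([*SF,.044],vel=.1)
im=shot(); cv2.imwrite("pics/top2.png",im); cv2.imwrite("pics/rect2.png",rect(im,.038))
print(readout.current_eef_pos(),readout.current_t())
E
```

```text
[  21   25   15  472 4351] [ 27.03148701 262.30866467] ((26.827625274658203, 260.5345458984375), (471.0162048339844, 13.238011360168457), 89.61717987060547)
[  161    33   198   206 14875] [258.21620168 159.41115966] ((259.5, 135.5), (197.0, 205.0), 0.0)
[  438    32   235    99 17408] [568.25528493  79.48110064] ((555.0, 80.99999237060547), (233.99996948242188, 97.99998474121094), 0.0)
[  136   141   472   259 55844] [430.01853377 273.92221188] ((371.5, 270.0), (258.0, 471.0), 90.0)
[   60   397   628    88 38314] [333.99577178 437.67982983] ((373.49993896484375, 440.5), (626.9998779296875, 86.99998474121094), 0.0)
file 0.0028786721300084386 439.0 398.0 479.0
blade 0.004182190503460672 437.5 414.0 461.0
beam -0.00284958871915402 288.0 252.0 324.0
[ 0.43673224 -0.23005565] [ 0.51988394 -0.2850755 ] [ 0.5317098  -0.19389765]
[ 0.43713789 -0.23035888  0.04457307] 9.95
```

View pics/rect2.png

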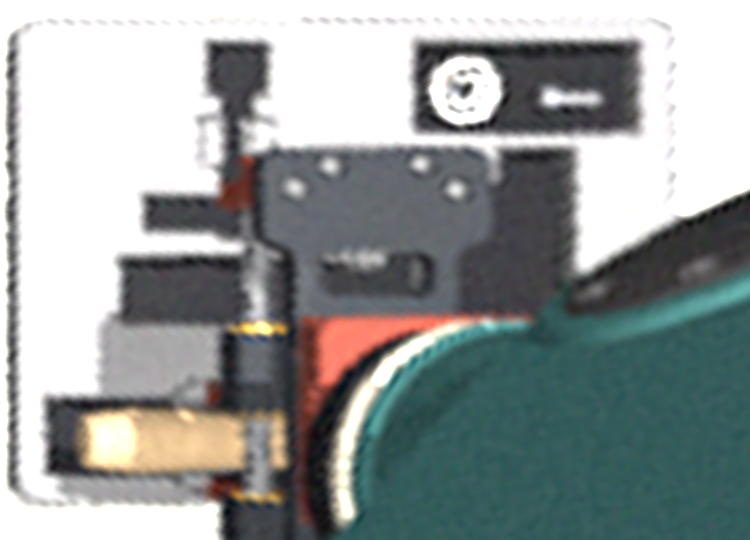

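```bash
python3 - <<'E'
from h import *
P=SF+.0022*EY+.0004*EX
r.move_straight([*P,.040],vel=.05); r.wait(.2)
print(readout.current_ft_force())
s=r.move_straight([*P,.0275],vel=.03,force_limit=8); e=readout.current_eef_pos(); print(s,e,readout.current_ft_force())
if not s or e[2]<.029:
    s=r.move_straight([*P,.0188],vel=.03,force_limit=32); print(s,readout.current_eef_pos(),readout.current_ft_force(),readout.current_moment())
print(readout.current_t())
E
```

```text
[-0.47046506  0.10982056 -1.38312767]
False [ 0.43597283 -0.22781462  0.0272826 ] [ 0.22929299 -0.50574633 -1.67036428]
False [ 0.43665926 -0.22828327  0.01915747] [-0.21552065 -0.22344489  5.39986501] [-0.06210163  0.20845684  0.02893182]
11.4083
```

```bash
python3 - <<'E'
from h import *
P=SF+.0022*EY+.0004*EX
r.move_gripper(.04)
r.move_straight([*P,.06],vel=.15); r.move_gripper(0.)
r.move_straight([*P,.034],vel=.1); r.wait(.1)
print(r.move_straight([*P,.026],vel=.02,force_limit=22),readout.current_eef_pos(),readout.current_ft_force())
r.move_straight([*P,.15],vel=.2)
r.move_ptp([.45,.0,.22],down(0))
im=shot(3); cv2.imwrite("pics/top3.png",im)
w=rect(im,.016); c=cv2.resize(im[125:245,150:260],(495,540),interpolation=cv2.INTER_CUBIC)
cv2.imwrite("pics/v3.png",np.hstack([cv2.resize(w[330:],(750,210))]))
print(readout.current_t())
E
```

```text
True [ 0.43690693 -0.22814434  0.02917634] [-0.53955395  0.60164288  7.92321627]
16.7583
```

View pics/v3.png

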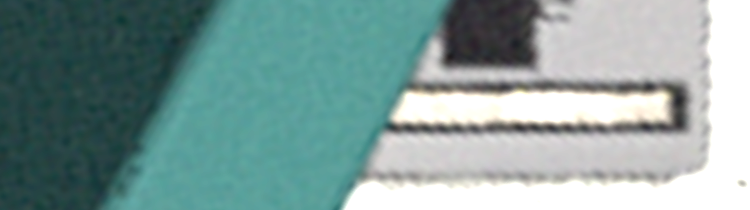

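The file is seated: pressing on the handle's top stopped at z = 0.0292, against 0.029 when fully home, and the blade lies inside its slot. Now a close look at the caliper and key, using the averaged picture.

```bash
python3 - <<'E'
import cv2,numpy as np
p=cv2.imread("pics/top1.png")
a=cv2.resize(p[128:182,195:255],None,fx=8,fy=8,interpolation=cv2.INTER_CUBIC)  # 480x432
b=cv2.resize(p[194:248,153:188],None,fx=8,fy=8,interpolation=cv2.INTER_CUBIC)  # 280x432
cv2.imwrite("pics/v4.png",cv2.convertScaleAbs(np.hstack([a,b]),alpha=1.5))
E
```

```text
(no output)
```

View pics/v4.png

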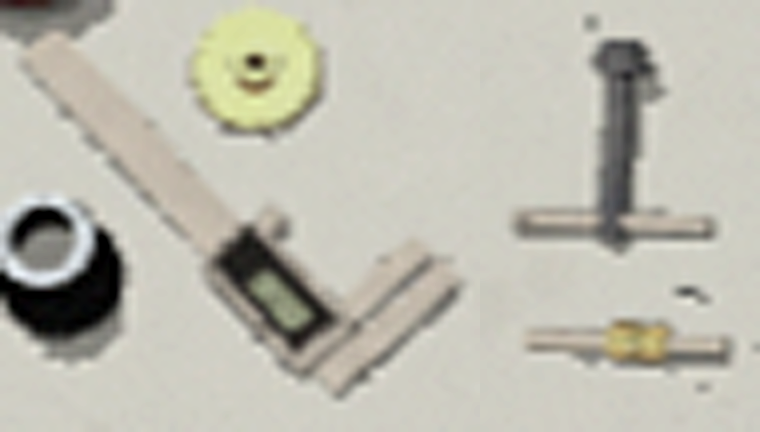

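The picture (8×) shows the caliper's beam end at about (46,48), with its axis along (178,194) and meeting the outer jaw edge at about (351,381). In the right panel the key's bar ends are at about (515,223) and (715,228), and its head is at about (622,58).

```bash
cat >> h.py <<'E'
def v4(u,v,z): 
    if u>480: return px("top",153+(u-480+.5)/8-.5,194+(v+.5)/8-.5,z)[:2]
    return px("top",195+(u+.5)/8-.5,128+(v+.5)/8-.5,z)[:2]
E
python3 - <<'E'
from h import *
E_,J=v4(46,48,.004),v4(351.4,380.8,.006)
ax=(J-E_);L=np.linalg.norm(ax);ax/=L
mid=(E_+.114*ax+J-.037*ax)/2; th=np.arctan2(-ax[0],ax[1])
print("cal L",L,mid,np.degrees(th))
e1=[v4(24,62,.004),v4(205,262,.004)];e2=[v4(70,38,.004),v4(245,226,.004)]
for e in(e1,e2): d=e[1]-e[0];print(np.degrees(np.arctan2(-d[0],d[1])))
nx=np.array([np.cos(th),np.sin(th)])
for q in[(247,226),(207,262),(300,372),(345,318),(272,222)]: P=v4(*q,.008)-mid;print("slider corner x,y",P@nx,P@ax)
B=v4(515,223,.008),v4(715,228,.008);Hd=v4(622,58,.018);d=B[0]-B[1]
print("key bar",B,np.linalg.norm(d),np.degrees(np.arctan2(-d[0],d[1])),"head",Hd)
bc=(B[0]+B[1])/2;h=Hd-bc;print(np.linalg.norm(h),np.degrees(np.arctan2(h[1],h[0])))
for t0 in(0,np.pi):
    for p,a in((mid,th),(SC,TH+np.pi)): print(np.round(kinematics.inverse_kinematics([*p,.1],down(a+t0)),2))
for t0 in(0,np.pi):
    for p,a in((bc,np.pi/2),(SK,TH+np.pi/2)): print(np.round(kinematics.inverse_kinematics([*p,.1],down(a+t0)),2))
E
```

```text
cal L 0.14689443195471455 [0.6063473 0.0700443] 130.97095619193257
130.7811777712132
131.40726315181038
slider corner x,y -0.008339803326005002 -0.02373866045547718
slider corner x,y 0.008616537221354704 -0.023182582071394963
slider corner x,y 0.010285878608370573 0.02270961798415748
slider corner x,y -0.011502746135885247 0.018973839547356517
slider corner x,y -0.015019101548921346 -0.019531145981482752
key bar (array([0.46736845, 0.24360576]), array([0.46502877, 0.18359892])) 0.06005243316747332 -2.23284259195335 head [0.51542441 0.21093733]
0.049297884496022105 -3.098878644685388
[ 0.    0.5   1.61 -0.    1.03 -2.28]
[-0.62  0.48  1.65 -0.    1.01  2.06]
[ 0.    0.5   1.61 -0.    1.03  0.86]
[-0.62  0.48  1.65 -0.    1.01 -1.08]
[ 0.29  0.39  1.83 -0.    0.92 -1.28]
[-0.47  0.45  1.72 -0.    0.98 -2.5 ]
[ 0.29  0.39  1.83 -0.    0.92  1.87]
[-0.47  0.45  1.72 -0.    0.98  0.64]
```

```bash
python3 - <<'E'
from h import *
p=np.array([.6063,.0700]); o=down(np.radians(131)+np.pi)
r.move_gripper(.044,force=50)
r.move_ptp([*p,.10],o)
print(r.move_straight([*p,.0023],vel=.08,force_limit=10),readout.current_eef_pos())
r.move_gripper(0,force=50)
print("w",readout.current_grip_width())
r.move_straight([*p,.15],vel=.2)
r.move_ptp([*SC,.10],down(TH+2*np.pi))
r.move_straight([*SC,.028],vel=.1); r.wait(.1)
print(readout.current_eef_pos(),SC,readout.current_grip_width())
im=shot(); cv2.imwrite("pics/top4.png",im); cv2.imwrite("pics/rect4.png",rect(im,.030)); print(readout.current_t())
E
```

```text
False [0.60674982 0.07002928 0.00284272]
w 0.023083396112396543
[ 0.5205221  -0.28549152  0.02878162] [ 0.51988394 -0.2850755 ] 0.023521586495451823
24.1833
```

View pics/rect4.png

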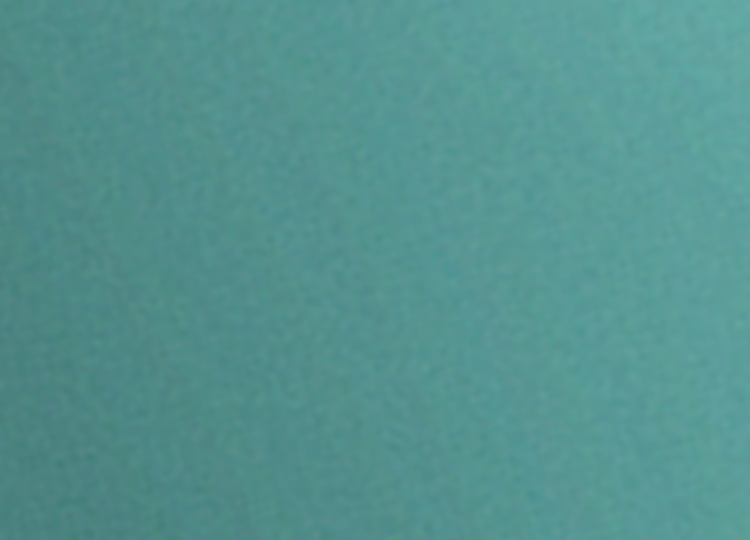

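The arm hides the slot from this camera, so I'll feel for it by force.

```bash
python3 - <<'E'
from h import *
P=SC+.0003*EY-np.array([.0006,-.0004])
r.move_straight([*P,.0235],vel=.05); r.wait(.1); print(readout.current_eef_pos()-[*SC,0],readout.current_ft_force(),readout.current_moment())
for z in(.0195,.0175,.0155):
    s=r.move_straight([*P,z],vel=.02,force_limit=6); e=readout.current_eef_pos(); print(s,e[2],np.round(readout.current_ft_force(),1),np.round(readout.current_moment(),2))
    if s: break
print(readout.current_t())
E
```

```text
[-0.00087278  0.00072887  0.02334585] [ 0.41036209  0.15644277 -1.84148394] [-0.0883716   0.06311455 -0.04569072]
False 0.019277444522591343 [-1.1 -0.8 -1.3] [-0.08  0.01 -0.04]
False 0.017461321879384067 [ 0.2 -1.5 -1.5] [-0.19 -0.04  0.07]
False 0.015578865871300994 [ 0.8 -1.7 -2.4] [-0.31 -0.18  0.01]
25.3833
```

```bash
python3 - <<'E'
from h import *
P=SC+.0003*EY-np.array([.0006,-.0004])
for z in(.013,.0105,.0076):
    s=r.move_straight([*P,z],vel=.02,force_limit=25); e=readout.current_eef_pos(); print(s,e-[*SC,0],np.round(readout.current_ft_force(),1),np.round(readout.current_moment(),2))
    if s: break
print(readout.current_t())
im=optics.get_image("scene")[0]; cv2.imwrite("pics/scene5.png",im)
E
```

```text
False [0.00040265 0.0002064  0.01326898] [ 3.7 -0.2 -1. ] [-0.3  -0.76  0.11]
False [0.00068314 0.00037332 0.01074243] [ 5.5  0.2 -0.7] [ 0.12 -0.99  0.01]
False [0.00068613 0.0003536  0.00778728] [ 6.   1.4 -0.4] [-0.   -0.98  0.06]
26.225
```

```bash
python3 - <<'E'
from h import *
P=SC+.0003*EY-np.array([.0003,-.0002])
r.move_gripper(.036)
print(np.round(readout.current_ft_force(),1))
r.move_straight([*P,.05],vel=.12); r.move_gripper(0.)
def press(Q,f,top):
    r.move_straight([*Q,top+.012],vel=.12); r.wait(.1); 
    s=r.move_straight([*Q,top-.004],vel=.02,force_limit=f); print(s,readout.current_eef_pos()[2],np.round(readout.current_ft_force(),1)); r.move_straight([*Q,top+.012],vel=.1)
press(P,20,.013)
press(P-.009*EY,12,.013)   # towards the jaws
press(P+.012*EY,12,.013)
r.move_straight([*P,.15],vel=.2)
r.move_ptp([.45,.15,.22],down(np.radians(-90)))
im=shot(3); cv2.imwrite("pics/top6.png",im); cv2.imwrite("pics/rect6.png",rect(im,.013)); print(readout.current_t())
E
```

```text
[-0.3  0.  -0.2]
True 0.013248885341615054 [-1.3  1.2  7.6]
True 0.013147564159468675 [-0.7  0.7  6.6]
True 0.01325824068196263 [-1.7  0.1  6.7]
35.1333
```

View pics/rect6.png

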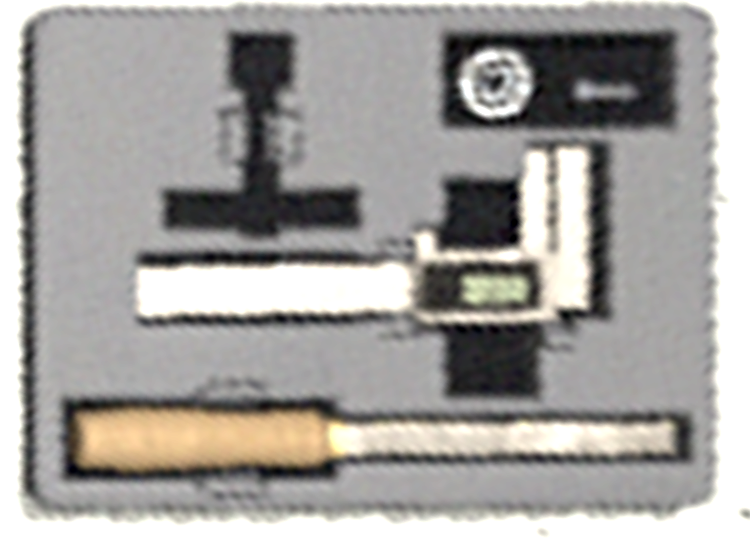

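The file and caliper both lie in their cut-outs, and the caliper's slider top read 13.1–13.3 mm, level, at three points. Now the key.

```bash
python3 - <<'E'
from h import *
p=np.array([.4908,.2124]); o=down(np.radians(-2.5+270))
r.move_gripper(.044,force=50)
r.move_ptp([*p,.10],o)
print(r.move_straight([*p,.0088],vel=.08,force_limit=10),readout.current_eef_pos())
r.move_gripper(0,force=50)
print("w",readout.current_grip_width())
r.move_straight([*p,.17],vel=.2)
r.move_ptp([*SK,.12],down(TH+1.5*np.pi))
P=SK-np.array([.0004,-.0003])
r.move_straight([*P,.032],vel=.1); r.wait(.1); print(readout.current_eef_pos()-[*SK,0],np.round(readout.current_ft_force(),1))
for z in(.027,.025,.0235):
    s=r.move_straight([*P,z],vel=.02,force_limit=6); print(s,readout.current_eef_pos()-[*SK,0],np.round(readout.current_ft_force(),1),np.round(readout.current_moment(),2))
    if s: break
print(readout.current_t())
E
```

```text
False [0.49121077 0.21255144 0.00924255]
w 0.00849132877461503
[ 2.50640068e-04 -8.73523986e-06  3.27435916e-02] [-0.5 -0.1 -0.5]
False [-0.000546    0.00037893  0.02687329] [0.6 0.4 0.1] [-0.04  0.13 -0.02]
False [-0.00053327  0.00034579  0.02482933] [ 0.5 -0.1 -0.9] [-0.07  0.16 -0.02]
False [-0.00046933  0.00034603  0.02340888] [ 0.2 -0.1 -0.4] [-0.04  0.14 -0.01]
43.0417
```

```bash
python3 - <<'E'
from h import *
P=SK-np.array([.0004,-.0003])
s=r.move_straight([*P,.0183],vel=.02,force_limit=25); print(s,readout.current_eef_pos()[2],np.round(readout.current_ft_force(),1),np.round(readout.current_moment(),2))
r.move_gripper(.03)
r.move_straight([*P,.06],vel=.15); r.move_gripper(0.)
r.move_straight([*P,.034],vel=.12); r.wait(.1)
s=r.move_straight([*P,.021],vel=.02,force_limit=16); print(s,readout.current_eef_pos()[2],np.round(readout.current_ft_force(),1))
r.move_straight([*P,.15],vel=.2)
r.move_ptp([.45,.15,.22],down(np.radians(-90)))
im=shot(3); cv2.imwrite("pics/top7.png",im); cv2.imwrite("pics/rect7.png",rect(im,.018)); print(readout.current_t())
E
```

```text
False 0.018209261025036203 [ 1.5  1.5 -1.6] [ 0.32 -0.28 -0.02]
True 0.02512173880322644 [-0.8  0.5  7.1]
48.2917
```

View pics/rect7.png

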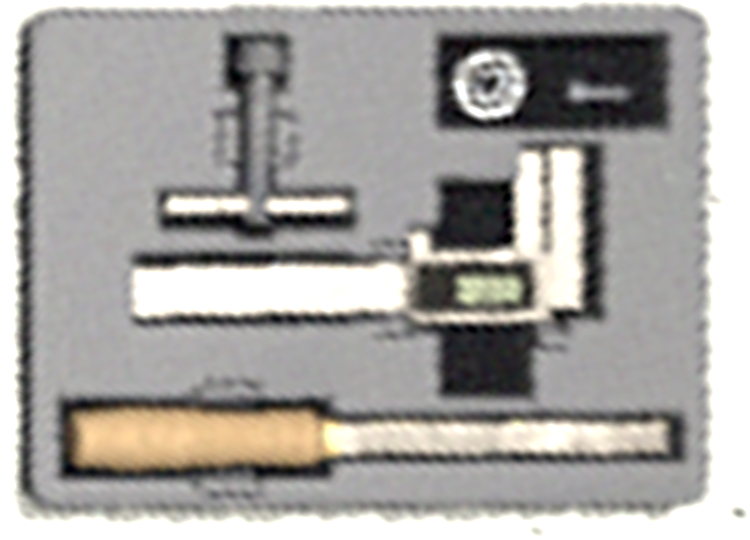

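All three tools lie in their cut-outs. The key's shaft top read 25.1 mm, against 25 mm when fully home. Handing in.

```bash
python3 -c "
from rig import ticket
print(ticket.sign_off())"
```

```text
the job is handed in; nothing more can be done
None
```

The file, caliper and chuck key are pressed home in their cut-outs and released, and the job was handed in at about 48 s; sign-off returned no verdict, and I took no final picture of the four items to be left alone.

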